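Check the skin meter on its round reference tile

ROBOT

A 7-joint arm with a two-finger parallel gripper is mounted at the origin on a cart in front of the work surface, level with it; the furniture and walls round the work are solid. World frame = base frame: x ahead of the robot, y to its left, z up, the work surface at z = 0. Lengths are in mm, angles in rad, forces in N, time in s.
With the tool pointing down it reaches from about 400 to 925 mm from the base axis. Payload 5.6 kg.
Tool frame: the origin (TCP) lies on the centre line of the jaws, within the pads' length; the fingertips stand 19 mm ahead of it and the grasp point (between the pads) is the TCP; z points along the fingers, y is the line along which they close (so a half turn about z gives the same grasp; the last joint's range is limited). The gripper opens to 85 mm and grips with 20 to 120 N. Pads are 22 mm wide; open, the fingers measure 114 mm over their backs; the gripper's body (76 mm by 85 mm) begins 54 mm behind the grasp point. The pads swing forward as they close: fully open they stand 13 mm farther back than shut.
Start: joints at [1.093, 0.468, -0.012, 1.603, 0.006, 1.071, -0.056], TCP at [273.761, -589.544, 250.29] pointing down, gripper open.
Joint ranges: [-2.53, 2.53], [-0.31, 2.02], [-1.57, 1.55], [0.28, 2.44], [-1.29, 4.43], [0.15, 1.84], [-2.92, 2.92]. Speed limits (rad/s): [2.57, 2.57, 3.14, 3.14, 3.14, 3.14, 3.14].

INTERFACE

Orientations are given as a 3x3 rotation matrix whose columns are the frame's x, y, z axes.
In Python, from bench import status, eyes, robot gives the robot as it stands.
- The arm moves only by the shell command python3 -m pendant 'ROWS' [FORCE]. ROWS is a JSON object of lists of equal length, an entry for each row: "xyz": the shift along the tool's x, y, z in m, a list of three; "angular": the turn, a rotation vector about the tool's x, y, z in degrees, a list of three; "fingers": the opening, from 0 (shut) to 1 (fully open). In form: {"xyz": [[x, y, z], ...], "angular": [[rx, ry, rz], ...], "fingers": [fingers, ...]}. A call has 1 to 5 rows; each row is the pose to reach, as a shift and turn from the pose commanded when the call began, along the tool's axes at that moment; what a row does not reach only later rows make up. A row lasts 1/12 s, in which the tool goes at most 41.7 mm and 7.16 degrees, less where a joint would pass 70% of its speed; a pose out of reach is approached as far as the arm can. A call with a gripper value outside its range is refused whole. The fingers move at their own pace and stop on an object; FORCE is the grip in N (left out, the last holds). Time passes only in rows, so rows that repeat a pose let the fingers close. It gives the time, the measured TCP pose, the force, the opening and the grip force at its end, in the units of the state.
- status.sense(): the state, without advancing time (a new reading comes with each control period).
- eyes.read_camera(name): name is "scene" or "top" or "wrist"; returns a dict with "frame" (400x640x3 uint8, blue, green, red), "vertical_fov" (degrees; the focal length in pixels is half the picture's height over the tangent of half this angle, whatever the lens; pixels are square), "cx", "cy" (the principal point, pixels), "dist" ([k1, k2, p1, p2, k3] as OpenCV has them; the pictures are not rectified), "R" (3x3) and "t" (3): a world point X has camera coordinates R X + t. Camera axes: x right, y down, z forward; pixel columns grow to the right and rows downward; lengths in mm; the calibration is good to about 2 mm. A picture is of the moment at which its call begins. There is no depth.
- robot.hand_in(): hands the job in; it is judged then, once.
Trained networks look in a picture, given as the dict that the camera call returned (one of the last four; its "shot" number tells which), for a name from the list of things; names that differ only in an ending like _2 or _b are one class to them, and where a whole thing is asked for, a point or a joint stands for the part that bears it (a point fixed in the world has none). Each returns a list of dicts, best first, with "confidence" (0 to 1); they miss things now and then, are a little off and sometimes report something else, mostly with a low value. They report only what shows in the picture. A call takes as long as a camera call. They do not tell look-alikes from the thing itself.
- eyes.outline_of(picture, thing): "region" (400x640 bool, what is visible of it).
- eyes.spot_point(picture, thing): "position" ([x, y, z] in mm, in world coordinates, good to about 4 mm: a listed point, or the origin of a listed thing).
The state is a dict: "time": time; "joint_pos": joint angles; "qvel": joint speeds; "joint_torque": joint torques, N m; "ee_pos": TCP position; "eef_rot": TCP orientation; "wrist_force": force on the tool from outside, world axes, zero at the start; "moment": the same for the moment, N m; "opening": finger opening in mm; "gripper_force": force on a finger pad.
Only numpy, scipy, OpenCV 4.12 (cv2) and the standard library are available. Lean on these libraries where they do the work, as an engineer would, in place of code of your own. Each camera call takes 0.05 s, during which the arm holds its last target. There are 200 camera calls.

TASK

Do the morning check of the hand-held skin meter: lift it out of its table stand and hold its spring tip on the round reference tile (not the square one), the tip wholly on the tile and the meter square to the tile's sloping face, pressed gently so that the tip is about half-way in and does not bottom out. Finish while still holding the meter pressed there, without letting go, and leave the other things on the desk where they are.

Things in the scene. Friction and masses are not known exactly. Their poses are not given: they have to be found in the camera images.
- meter: hand-held skin meter, white upright body 30 (x) x 34 (y) x 100 (z) mm, 0.16 kg, dark screen on its -x face. Origin: centre of the body's underside (shoulder); z points up the body (top at +100 mm). Below the shoulder a grey nose 22 mm long, 20 to 25 mm across, then the steel spring tip. Stands loose in the stand, the upper 76 mm of the body free to grip from above across x or y.
- tip_face (a point): centre of the flat end of the meter's steel spring tip (12 mm diameter), on the meter's z axis, 30 mm below the meter's origin when the tip is fully out
- plunger (a joint): how far the meter's spring tip is pressed into the nose: 0 fully out, 0.008 m bottomed out. A spring holds it out: 1.2 N to begin moving, 0.4 N more per mm (about 2.8 N at half-way, 4.4 N at the stop).
- stand: grey and white table stand, fixed, 66 x 70 x 60 mm high (feet 8 mm high stick out to +-48 mm in y). Origin: centre of its underside. The meter's shoulder rests in it 36 mm above the desk, in a pocket 24 mm deep, 34 x 38 mm wide; below is a well 26 mm square for the nose. Meter and stand have the same yaw. Lift the meter straight up by 60 mm to clear it.
- block_round: reference block with the round tile, fixed to the desk: grey foot 84 x 80 mm with a white head 76 x 74 mm on it whose upper face slopes 20 degrees (0.35 rad), low at -x and high at +x of the block, about 60 mm high at the back. Origin: centre of the underside, on the desk.
- tile_round: round steel reference tile, 24 mm diameter, standing 2 mm proud of the middle of its block's sloping face, fixed. Origin: centre of the tile's upper face, about 47 mm above the desk; z is the outward normal of the tile (20 degrees from vertical, leaning to the block's -x), y is level.
- block_square: second reference block, like the first but with the square tile, fixed; not to be touched with the meter. Origin: centre of the underside.
- tile_square: square steel reference tile, 24 x 24 mm, on the second block. Same axes and height as the round one. The two blocks and the stand can each be in any of three places.
- vial_near: loose small vial, 16 mm diameter, 38 mm high, standing; origin at the centre of its base. To be left alone.
- vial_far: another loose vial, 16 mm diameter, 36 mm high, standing; origin at the centre of its base. To be left alone.
- timer: loose white timer lying flat, 66 x 66 x 17 mm; origin at the centre of its underside. To be left alone.
- pen: loose pen, 10 x 142 x 8 mm, lying along its y axis; origin at the centre of its underside. To be left alone.
Things that resemble listed ones, but are neither listed nor needed, are in the scene too. Leave any orange look-alike of the block_round alone.

How it is judged (in metres and radians):
On the way, in this order (a step that is already met when the one before it is completed fails the run):
1. the meter is held by the fingers clear above its stand (z of meter in the frame of stand above 0.08 m and contact force between the fingers and meter above 1 N and contact force between meter and stand below 0.1 N), for 0.1 s.
2. the meter's tip is held pressed about half-way in on the round tile, square to it (distance between tip_face and tile_round below 0.006 m and angle between the z axis of meter and the z axis of tile_round, either way round below 0.14 rad and value of joint plunger between 0.002 and 0.006 m and contact force between meter and block_round between 0.5 and 8 N and contact force between the fingers and meter above 1 N and contact force between meter and stand below 0.1 N), for 0.5 s.
At the end, for the whole second after the job is handed in: The fingers still hold the meter, at rest, clear of its stand; the centre of its tip is within 6 mm of the centre of the round tile, the meter's axis within 8 degrees (0.14 rad) of the tile's normal, the spring tip pressed in between 2 and 6 mm of its 8 mm, with a force of 0.5 to 8 N on the block (all of step 2 and linear speed of meter below 0.02 m/s); the arm keeps its last pose, push and grip.
It fails at once if the spring tip is driven in to its stop (value of joint plunger above 0.0077 m).
It fails at once if the meter is pressed hard (over 15 N) on the reference block (contact force between meter and block_round above 15 N).
It fails at once if the meter is pressed on the block with the square tile (contact force between meter and block_square above 0.5 N).
It fails at once if a vial, the timer or the pen is pushed away (over 25 mm) (distance of any of vial_near, vial_far, timer, pen from where it was at the start of the episode above 0.025 m).
It fails at once if a vial is knocked over (angle between any of vial_near, vial_far's own z axis and vertical above 0.5 rad).
It also fails if it takes over 38 s, if anything falls off the work surface, if the arm or the gripper's body presses on something with over 40 N, if the wrist force passes 120 N, or if a joint passes its speed limit or range.

## Working session

There is one attempt and no reset: what is moved stays moved. The work goes in short steps, Python scripts to look and compute and a shell command to move; the robot and the scene stay as the last step left them, time stands still between calls to the robot, and variables do not carry over. Pictures are saved under pics/ and viewed, at most 10 in all, crops included, and the job is handed in when it is done.

```bash
ls; mkdir -p pics; cat > h.py <<'E'
import numpy as np, cv2
from bench import status, eyes, robot
def K(p):
    f=200/np.tan(np.radians(p["vertical_fov"])/2); return np.array([[f,0,p["cx"]],[0,f,p["cy"]],[0,0,1.]])
def proj(p,X):
    r,_=cv2.Rodrigues(np.array(p["R"],float)); return cv2.projectPoints(np.array(X,float).reshape(-1,1,3),r,np.array(p["t"],float),K(p),np.array(p["dist"],float))[0].reshape(-1,2)
def ray(p,uv):
    n=cv2.undistortPoints(np.array([[uv]],float),K(p),np.array(p["dist"],float)).ravel()
    R=np.array(p["R"]);t=np.array(p["t"]); return -R.T@t, R.T@np.array([n[0],n[1],1])
def atz(p,uv,z):
    o,d=ray(p,uv); return o+d*(z-o[2])/d[2]
E
python3 - <<'E'
from h import *
ims=[]
for c in ["scene","top"]:
    p=eyes.read_camera(c); cv2.imwrite(f"pics/{c}0.png",p["frame"])
    for n in ["meter","stand","block_round","tile_round","block_square","tile_square","vial_near","vial_far","timer","pen"]:
        for d in eyes.spot_point(p,n)[:3]:
            print(c,n,round(d["confidence"],2),np.round(d["position"]),np.round(proj(p,d["position"])[0]))
s=status.sense(); print(s["time"],s["ee_pos"],np.round(s["eef_rot"],3))
E
```

```text
pics
scene meter 0.59 [538.  54.  37.] [304. 205.]
scene stand 0.2 [ 533. -237.   -4.] [412. 270.]
scene block_round 0.93 [ 495. -103.   -4.] [347. 253.]
scene block_round 0.79 [ 688. -154.   -2.] [412. 223.]
scene block_round 0.55 [ 531. -237.   -1.] [412. 269.]
scene tile_round 0.64 [ 535. -240.   45.] [417. 250.]
scene tile_round 0.61 [ 494. -100.   45.] [347. 234.]
scene tile_round 0.54 [ 690. -159.   48.] [417. 205.]
scene block_square 0.59 [558. 303.   0.] [238. 184.]
scene tile_square 0.6 [559. 302.  48.] [237. 168.]
scene vial_near 0.47 [457. 146.   2.] [252. 219.]
scene vial_near 0.31 [537.  55.  39.] [303. 204.]
scene vial_far 0.63 [603. -96.  -2.] [372. 230.]
scene timer 0.57 [702. 116.  -1.] [325. 186.]
scene timer 0.32 [605. -94.  -1.] [371. 229.]
scene pen 0.6 [380.  -3.   3.] [276. 258.]
top meter 0.5 [539.  56.  39.] [313. 194.]
top stand 0.69 [537.  52.   4.] [315. 195.]
top block_round 0.88 [ 530. -239.   -4.] [424. 195.]
top block_round 0.88 [ 689. -155.    2.] [391. 137.]
top block_round 0.78 [ 498. -104.    1.] [374. 209.]
top tile_round 0.49 [ 531. -237.   50.] [429. 194.]
top tile_round 0.45 [ 684. -161.   45.] [396. 136.]
top block_square 0.77 [556. 302.  -4.] [221. 191.]
top block_square 0.62 [537.  57.  36.] [313. 195.]
top tile_square 0.66 [ 529. -239.   49.] [429. 194.]
top tile_square 0.6 [555. 305.  49.] [216. 190.]
top vial_near 0.58 [460. 146.  -4.] [280. 226.]
top vial_far 0.59 [555. 303.  -4.] [221. 192.]
top vial_far 0.44 [609. -88.   3.] [367. 167.]
top timer 0.64 [703. 118.  -2.] [289. 135.]
top pen 0.51 [381.  -5.   0.] [338. 254.]
1.1 [ 273.73821656 -589.55213423  250.28310323] [[ 0.907  0.421 -0.   ]
 [ 0.421 -0.907 -0.   ]
 [-0.     0.    -1.   ]]
```

```bash
python3 - <<'E'
import cv2,numpy as np
a=cv2.imread("pics/scene0.png")[130:300,200:460]; b=cv2.imread("pics/top0.png")[100:280,190:460]
a=cv2.resize(a,(780,510),interpolation=3); cv2.imwrite("pics/sc1.png",a)
cv2.imwrite("pics/tp1.png",cv2.resize(b,None,fx=2.9,fy=2.9,interpolation=3))
E
```

```text
(no output)
```

View pics/sc1.png

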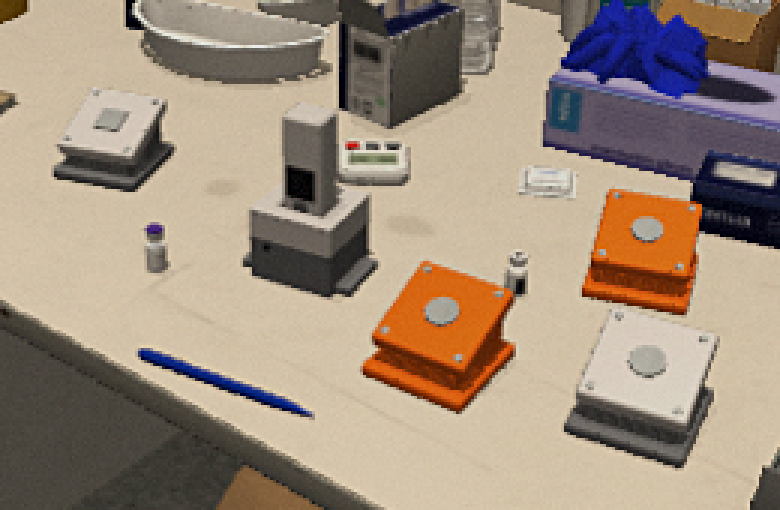

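View pics/tp1.png

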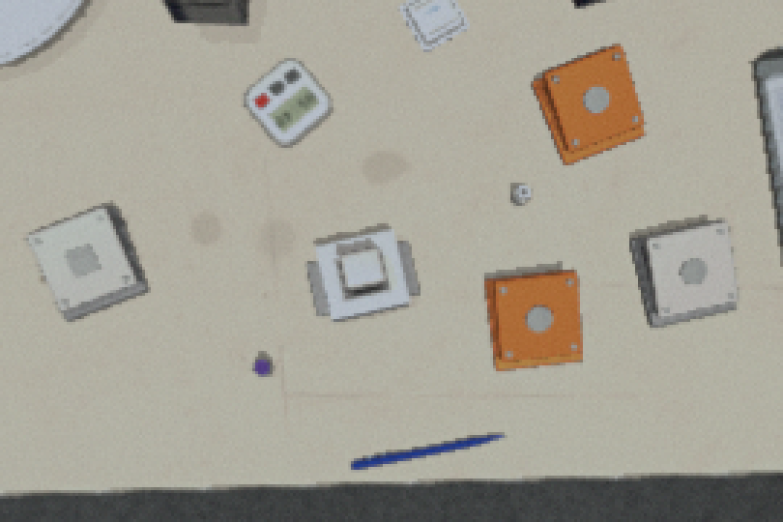

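The round-tile candidates in scene pixels are orange (347,234), orange (416,206) and white on a grey foot (416,250). In the top view they are (376,210), (396,135) and (429,193). The white one fits the description: white head, grey foot and a round disc. The other white block, at scene (237,169), has the square tile. Next I'll fit yaws.

```bash
cat > fit.py <<'E'
from h import *
from scipy.optimize import minimize
def box(a,b,z0,z1): return [[x,y,z] for x in(-a,a) for y in(-b,b) for z in(z0,z1)]
t=np.tan(.349)
HULLS={"block":[box(42,40,0,14),[[x,y,z] for x in(-38,38) for y in(-37,37) for z in(14,45+x*t)]],
"stand":[box(33,35,0,60),box(12,48,0,8)], "meter":[box(15,17,60,136)]}
def place(P,q):
    c,s=np.cos(q[2]),np.sin(q[2]); P=np.array(P,float); return np.c_[c*P[:,0]-s*P[:,1]+q[0],s*P[:,0]+c*P[:,1]+q[1],P[:,2]]
def render(p,names,q,S=4):
    m=np.zeros((400*S,640*S),np.uint8)
    for n in names:
        for H in HULLS[n]:
            h=cv2.convexHull(((proj(p,place(H,q))+.5)*S).astype(np.int32)); cv2.fillConvexPoly(m,h,1)
    return cv2.resize(m.astype(np.float32),(640,400),interpolation=cv2.INTER_AREA)
def fit(views,names,q0):
    def cost(q): 
        c=0
        for p,r in views:
            m=render(p,names,q); c+=np.abs(m-r).sum()/r.sum()
        return c
    best=None
    for y0 in q0[2]:
        r=minimize(cost,[q0[0],q0[1],y0],method="Nelder-Mead",options=dict(initial_simplex=np.array([[q0[0],q0[1],y0],[q0[0]+6,q0[1],y0],[q0[0],q0[1]+6,y0],[q0[0],q0[1],y0+.2]]),xatol=.05,fatol=1e-4))
        print("  yaw0",round(y0,2),np.round(r.x,3),round(r.fun,4))
        if best is None or r.fun<best.fun: best=r
    return best.x
E
python3 - <<'E'
from fit import *
V={"b":[],"s":[],"m":[]}
def pick(p,thing,X,same=None):
    u=proj(p,X)[0]; 
    c=[d for d in eyes.outline_of(p,thing) if np.linalg.norm(np.argwhere(d["region"]).mean(0)[::-1]-u)<14]
    return c[0]["region"].astype(np.float32) if c else None
for c in ["scene","top"]:
    p=eyes.read_camera(c)
    for k,n,X in [("b","block_round",[531,-238,30]),("s","stand",[537,53,30]),("m","meter",[539,55,98]),("t","tile_round",[531,-239,47])]:
        r=pick(p,n,X)
        if r is None: print(c,n,"none"); continue
        print(c,n,r.sum(),np.argwhere(r>0).mean(0)[::-1])
        if k=="t": print("  tile at z47",atz(p,np.argwhere(r>0).mean(0)[::-1],47).round(1))
        else: V[k].append((p,r))
print("block");print(fit(V["b"],["block"],[531,-238,[0.2,1.77,3.34,4.9]]))
print("meter");print(fit(V["m"],["meter"],[539,55,[0.1,-.3,.4]]))
vs=[]
E
```

```text
scene block_round 1824.0 [414.58881579 258.54824561]
scene stand 1142.0 [303.56217163 210.61033275]
scene meter 636.0 [303.43396226 182.48899371]
scene tile_round 83.0 [415.43373494 249.5060241 ]
  tile at z47 [ 532.2 -237.4   47. ]
top block_round 1039.0 [425.9894129  193.51973051]
top stand 634.0 [314.53785489 195.25394322]
top meter none
top tile_round none
block
  yaw0 0.2 [ 5.32739e+02 -2.37554e+02  2.44000e-01] 0.1754
  yaw0 1.77 [ 534.673 -240.477    1.787] 0.2587
  yaw0 3.34 [ 534.039 -237.761    3.385] 0.3587
  yaw0 4.9 [ 533.053 -235.004    4.954] 0.2887
[ 5.32739092e+02 -2.37553971e+02  2.44109225e-01]
meter
  yaw0 0.1 [5.34339e+02 5.08660e+01 4.23000e-01] 0.0409
  yaw0 -0.3 [ 5.35876e+02  5.27940e+01 -4.81000e-01] 0.0783
  yaw0 0.4 [5.34543e+02 5.07470e+01 4.31000e-01] 0.0408
[5.34542757e+02 5.07469522e+01 4.31437049e-01]
```

```bash
python3 -m pendant '{"xyz":[[0.03,-0.028,0],[0.06,-0.056,0],[0.09,-0.084,0],[0.12,-0.112,0],[0.146,-0.136,0]],"angular":[[0,0,0],[0,0,0],[0,0,0],[0,0,0],[0,0,0]],"fingers":[1,1,1,1,1]}' 70
python3 -m pendant '{"xyz":[[0.03,-0.028,0],[0.06,-0.056,0],[0.09,-0.084,0],[0.12,-0.112,0],[0.146,-0.136,0]],"angular":[[0,0,0],[0,0,0],[0,0,0],[0,0,0],[0,0,0]],"fingers":[1,1,1,1,1]}'
python3 - <<'E'
from h import *
p=eyes.read_camera("wrist"); cv2.imwrite("pics/w1.png",p["frame"])
s=status.sense();print(s["time"],np.round(s["ee_pos"],1)); print(np.round(p["R"],2),np.round(-np.array(p["R"]).T@p["t"]),p["vertical_fov"])
print(proj(p,[[532,-238,47],[537,53,60]]))
E
```

```text
time: 2.02
ee_pos: [349.8, -402.0, 250.4]
eef_rot: [[0.907, 0.422, 0.0], [0.422, -0.907, 0.0], [0.0, -0.0, -1.0]]
wrist_force: [0.9, 1.0, 1.1]
opening: 85.6
gripper_force: 0.0
time: 2.43
ee_pos: [424.8, -217.2, 250.7]
eef_rot: [[0.906, 0.422, 0.001], [0.422, -0.906, -0.0], [0.001, 0.0, -1.0]]
wrist_force: [0.1, 0.1, -0.4]
opening: 85.1
gripper_force: 0.0
2.4833 [ 427.6 -210.4  250.8]
[[ 0.42 -0.91 -0.  ]
 [-0.87 -0.4   0.29]
 [-0.27 -0.12 -0.96]] [ 492. -186.  374.] 65.8962769704594
[[385.3932951   91.35870402]
 [100.48464498 -54.34614464]]
```

```bash
python3 - <<'E'
from fit import *
p=eyes.read_camera("wrist"); cv2.imwrite("pics/w2.png",p["frame"])
V=[]
for c in ["wrist","top","scene"]:
    p=eyes.read_camera(c) if c!="wrist" else p
    u=proj(p,[531,-238,30])[0]; ut=proj(p,[532,-238,47])[0]
    for n,x in (("block_round",u),("tile_round",ut)):
        for d in eyes.outline_of(p,n):
            m=np.argwhere(d["region"]).mean(0)[::-1]
            if np.linalg.norm(m-x)<(40 if c=="wrist" else 12):
                print(c,n,round(d["confidence"],2),m.round(1),d["region"].sum(),atz(p,m,47 if n[0]=="t" else 30).round(1))
                if n[0]=="b": V.append((p,d["region"].astype(np.float32)))
                break
fit(V[:1],["block"],[531,-238,[.2]])
q=fit(V,["block"],[531,-238,[.2]])
p=V[0][0]; f=p["frame"].copy()
for H in HULLS["block"]:
    cv2.polylines(f,[cv2.convexHull(proj(p,place(H,q)).astype(np.int32))],True,(0,0,255),1)
cv2.imwrite("pics/w2.png",f)
E
```

```text
wrist block_round 0.84 [388.6  95.3] 6341 [ 535.5 -237.2   30. ]
wrist tile_round 0.68 [392.   98.1] 448 [ 532.6 -238.7   47. ]
top block_round 0.87 [426.  193.5] 1058 [ 532.9 -235.4   30. ]
top tile_round 0.56 [428.8 193.3] 72 [ 532.  -238.2   47. ]
scene block_round 0.88 [414.6 258.4] 1914 [ 526.8 -240.6   30. ]
scene tile_round 0.45 [415.6 249.5] 104 [ 532.4 -237.6   47. ]
  yaw0 0.2 [ 5.31937e+02 -2.38460e+02  2.04000e-01] 0.0292
  yaw0 0.2 [ 5.32651e+02 -2.38122e+02  2.01000e-01] 0.164
```

View pics/w2.png

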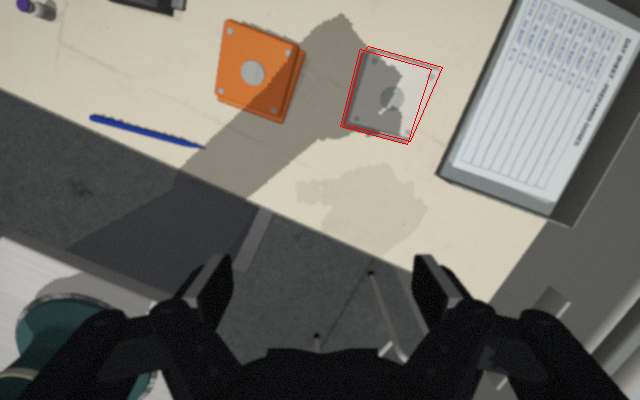

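```bash
python3 -m pendant '{"xyz":[[0.03,-0.028,0],[0.06,-0.056,0],[0.09,-0.084,0],[0.12,-0.112,0],[0.135,-0.126,0]],"angular":[[0,0,0],[0,0,0],[0,0,0],[0,0,0],[0,0,0]],"fingers":[1,1,1,1,1]}' 70
python3 - <<'E'
from fit import *
V=[];VS=[]
for c in ["wrist","top","scene"]:
    p=eyes.read_camera(c)
    for n,X,L in (("meter",[537,53,98],V),("stand",[537,53,40],VS)):
        x=proj(p,X)[0]
        for d in eyes.outline_of(p,n):
            m=np.argwhere(d["region"]).mean(0)[::-1]
            if np.linalg.norm(m-x)<(50 if c=="wrist" else 12):
                print(c,n,round(d["confidence"],2),m.round(1),x.round(1),d["region"].sum()); L.append((p,d["region"].astype(np.float32))); break
    if c=="wrist": P=p
# top face of meter, all-view fits
if V: fit(V[:1],["meter"],[537,53,[.2]]); q=fit(V,["meter"],[537,53,[.2]])
if VS: 
    U=[(p,np.maximum(r,np.zeros(1))) for p,r in VS]
    W=[]
    for p,r in VS:
        mm=[b for a,b in V if a is p]
        if mm: W.append((p,np.maximum(r,mm[0])))
    if W: q=fit(W,["stand","meter"],[537,53,[.2]])
f=P["frame"].copy()
for n in ("stand","meter"):
  for H in HULLS[n]: cv2.polylines(f,[cv2.convexHull(proj(P,place(H,q)).astype(np.int32))],True,(0,0,255),1)
cv2.imwrite("pics/w3.png",f); s=status.sense(); print(s["time"],np.round(s["ee_pos"],1),np.round(s["eef_rot"],3).tolist())
E
```

```text
time: 3.35
ee_pos: [494.7, -44.3, 250.6]
eef_rot: [[0.905, 0.425, 0.001], [0.425, -0.905, 0.002], [0.002, -0.001, -1.0]]
wrist_force: [0.1, 0.1, -0.7]
opening: 85.3
gripper_force: 0.0
wrist meter 0.85 [237.1  99.8] [240.1 100. ] 2533
wrist stand 0.56 [265.8 101.1] [254.4 101. ] 3812
top meter 0.77 [314.3 193.1] [314.5 193.1] 203
top stand 0.56 [314.7 195.1] [314.6 194.7] 700
scene meter 0.85 [303.5 182.1] [303.6 182. ] 630
scene stand 0.63 [304.1 210.7] [303.6 204.1] 1057
  yaw0 0.2 [5.37684e+02 5.10300e+01 1.95000e-01] 0.0561
  yaw0 0.2 [5.37148e+02 5.27590e+01 2.46000e-01] 0.3238
  yaw0 0.2 [5.37001e+02 5.22200e+01 2.07000e-01] 0.3015
3.8 [493.1 -50.2 250.3] [[0.908, 0.419, -0.0], [0.419, -0.908, -0.0], [-0.0, 0.0, -1.0]]
```

View pics/w3.png

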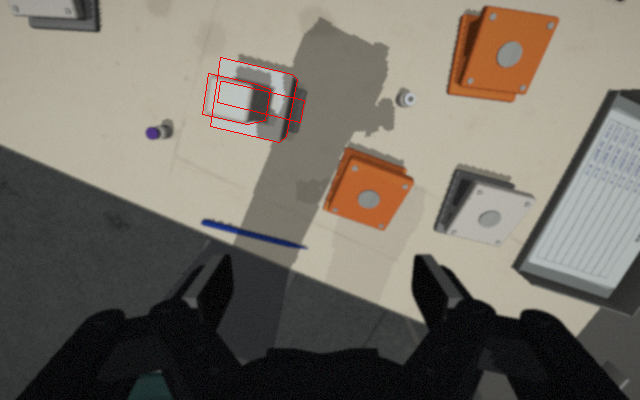

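```bash
python3 -m pendant '{"xyz":[[0.028,-0.025,0],[0.056,-0.05,0],[0.083,-0.074,0.0],[0.083,-0.074,0.02],[0.083,-0.074,0.02]],"angular":[[0,0,5],[0,0,10],[0,0,13.3],[0,0,13.3],[0,0,13.3]],"fingers":[1,1,1,1,1]}'
python3 - <<'E'
from fit import *
p=eyes.read_camera("wrist")
s=status.sense(); print(s["time"],np.round(s["ee_pos"],1),np.round(s["eef_rot"],3).tolist())
q=[537,52,.2]
r=eyes.outline_of(p,"meter")
if r: 
    print(r[0]["confidence"],np.argwhere(r[0]["region"]).mean(0)[::-1]); fit([(p,r[0]["region"].astype(np.float32))],["meter"],[537,52,[.2]])
f=p["frame"].copy()
for H in HULLS["meter"]: cv2.polylines(f,[cv2.convexHull(proj(p,place(H,q)).astype(np.int32))],True,(0,0,255),1)
cv2.imwrite("pics/w4.png",f)
E
```

```text
time: 4.22
ee_pos: [536.4, 54.7, 227.8]
eef_rot: [[0.979, 0.204, -0.004], [0.204, -0.979, 0.0], [-0.004, -0.001, -1.0]]
wrist_force: [-0.9, -1.3, -0.4]
opening: 85.3
gripper_force: 0.0
4.2667 [536.4  53.1 228.8] [[0.979, 0.202, -0.004], [0.202, -0.979, -0.001], [-0.004, -0.0, -1.0]]
0.82 [324.72994963 198.61565285]
  yaw0 0.2 [5.38149e+02 5.28750e+01 1.91000e-01] 0.0716
```

View pics/w4.png

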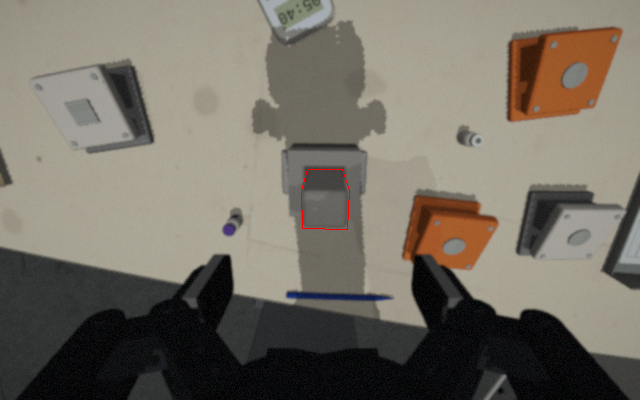

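The meter outline at (325,198) matches the model closely, and the yaw is right. I'll descend and grip.

```bash
python3 -m pendant '{"xyz":[[0,0,0.035],[0,0,0.07],[0,0,0.10],[0,0,0.122],[0,0,0.122]],"angular":[[0,0,0],[0,0,0],[0,0,0],[0,0,0],[0,0,0]],"fingers":[1,1,1,1,1]}'
python3 -m pendant '{"xyz":[[0,0,0],[0,0,0],[0,0,0],[0,0,0],[0,0,0]],"angular":[[0,0,0],[0,0,0],[0,0,0],[0,0,0],[0,0,0]],"fingers":[0.6,0.3,0,0,0]}' 60
python3 -m pendant '{"xyz":[[0,0,0],[0,0,0],[0,0,0],[0,0,0],[0,0,0]],"angular":[[0,0,0],[0,0,0],[0,0,0],[0,0,0],[0,0,0]],"fingers":[0,0,0,0,0]}' 60
```

```text
time: 4.73
ee_pos: [534.9, 50.8, 105.0]
eef_rot: [[0.98, 0.198, -0.007], [0.198, -0.98, -0.002], [-0.007, 0.0, -1.0]]
wrist_force: [-1.2, -0.7, -1.3]
opening: 85.4
gripper_force: 0.0
time: 5.15
ee_pos: [538.6, 53.4, 110.1]
eef_rot: [[0.98, 0.201, 0.003], [0.201, -0.98, -0.0], [0.003, 0.001, -1.0]]
wrist_force: [-0.2, 0.5, 6.1]
opening: 33.2
gripper_force: 59.1
time: 5.57
ee_pos: [538.7, 53.4, 110.1]
eef_rot: [[0.98, 0.201, 0.003], [0.201, -0.98, -0.0], [0.003, 0.001, -1.0]]
wrist_force: [-0.8, -0.5, 7.9]
opening: 33.4
gripper_force: 59.2
```

```bash
python3 -m pendant '{"xyz":[[0,0,-0.01],[0,0,-0.025],[0,0,-0.045],[0,0,-0.065],[0,0,-0.085]],"angular":[[0,0,0],[0,0,0],[0,0,0],[0,0,0],[0,0,0]],"fingers":[0,0,0,0,0]}' 60
python3 -m pendant '{"xyz":[[0,0,-0.015],[0,0,-0.025],[0,0,-0.035],[0,0,-0.035],[0,0,-0.035]],"angular":[[0,0,0],[0,0,0],[0,0,0],[0,0,0],[0,0,0]],"fingers":[0,0,0,0,0]}' 60
python3 - <<'E'
from h import *
s=status.sense(); R=np.array(s["eef_rot"]);p0=np.array(s["ee_pos"]); print(s["time"],p0,np.round(R,4).tolist(),s["opening"])
for c in ["scene","wrist"]:
    p=eyes.read_camera(c)
    for n in ("tip_face","meter"):
        for d in eyes.spot_point(p,n)[:1]:
            x=np.array(d["position"]); print(c,n,round(d["confidence"],2),x.round(1),"in tool",(R.T@(x-p0)).round(1))
    if c=="scene":
        u=proj(p,p0-[0,0,60])[0].astype(int); f=p["frame"][u[1]-70:u[1]+60,u[0]-80:u[0]+80]; cv2.imwrite("pics/s5.png",cv2.resize(f,None,fx=4,fy=4,interpolation=3)); print(u)
        print("exp tip",proj(p,p0+R[:,2]*104)[0], "exp shoulder",proj(p,p0+R[:,2]*74)[0])
E
```

```text
time: 5.98
ee_pos: [537.2, 53.4, 194.7]
eef_rot: [[0.98, 0.201, -0.0], [0.201, -0.98, 0.0], [-0.0, -0.0, -1.0]]
wrist_force: [-0.1, -0.1, -1.5]
opening: 33.7
gripper_force: 59.8
time: 6.4
ee_pos: [537.4, 53.3, 228.4]
eef_rot: [[0.98, 0.201, 0.0], [0.201, -0.98, -0.0], [0.0, 0.0, -1.0]]
wrist_force: [0.2, -0.1, -1.0]
opening: 33.2
gripper_force: 59.9
6.4 [537.44523317  53.25874376 228.35058524] [[0.9796, 0.2011, 0.0002], [0.2011, -0.9796, -0.0001], [0.0002, 0.0002, -1.0]] 33.20553912403194
scene meter 0.9 [535.2  54.2 156.8] in tool [-2.  -1.4 71.5]
[303 153]
exp tip [303.65134854 171.39762423] exp shoulder [303.65205543 159.138987  ]
wrist meter 0.65 [533.4  54.4 154.6] in tool [-3.7 -1.9 73.7]
```

View pics/s5.png

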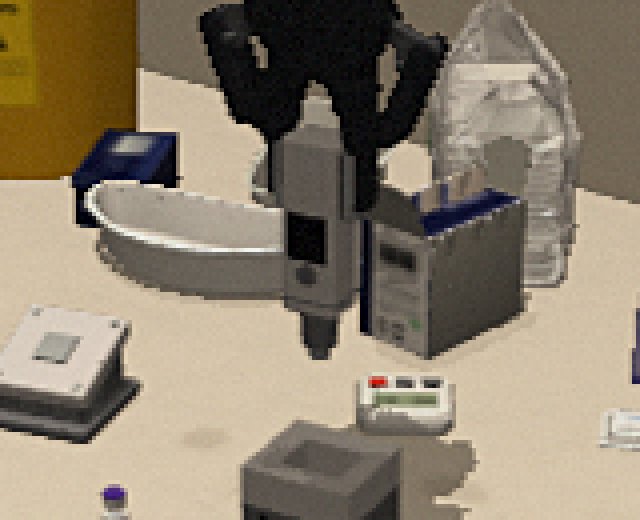

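The meter is gripped upright and clear, with its tip at about scene pixel (302,172) against an expected (303.7,171.4). I'll carry it toward the round tile.

```bash
python3 -m pendant '{"xyz":[[-0.01,0.025,0],[-0.024,0.06,0],[-0.038,0.095,0],[-0.052,0.13,0],[-0.062,0.155,0]],"angular":[[0,0,0],[0,0,0],[0,0,0],[0,0,0],[0,0,0]],"fingers":[0,0,0,0,0]}' 60
python3 -m pendant '{"xyz":[[-0.013,0.035,0],[-0.026,0.07,0],[-0.039,0.105,0],[-0.053,0.13,0],[-0.053,0.13,0]],"angular":[[0,0,0],[0,5,0],[0,10,0],[0,15,0],[0,20,0]],"fingers":[0,0,0,0,0]}' 60
python3 -m pendant '{"xyz":[[0,0,0],[0,0,0],[0,0,0]],"angular":[[0,0,0],[0,0,0],[0,0,0]],"fingers":[0,0,0]}' 60
cat > need.py <<'E'
from h import *
s=status.sense(); R=np.array(s["eef_rot"]);p0=np.array(s["ee_pos"]); print(s["time"],p0.round(1),np.round(R,3).tolist(),np.round(s["wrist_force"],1))
T=np.array([532.3,-238.2,47]); y=.2; th=np.radians(20)
n=np.array([-np.sin(th)*np.cos(y),-np.sin(th)*np.sin(y),np.cos(th)])
off=np.array([-1.5,0,104])
print("angle deg",np.degrees(np.arccos(-R[:,2]@n)),"rotvec tool deg",np.degrees(R.T@np.cross(R[:,2],-n)).round(2))
print("tip->tile in tool mm",(R.T@(T-(p0+R@off))).round(1))
E
python3 need.py
python3 - <<'E'
from h import *
s=status.sense(); R=np.array(s["eef_rot"]);p0=np.array(s["ee_pos"])
for c in ["scene","wrist","top"]:
    p=eyes.read_camera(c); e=p0+R@[-1.5,0,104]
    print(c,"exp tip px",proj(p,e)[0].round(1),"tile px",proj(p,[532.3,-238.2,47])[0].round(1))
    for nm in ("tip_face","tile_round","meter"):
        for d in eyes.spot_point(p,nm)[:2]:
            x=np.array(d["position"]); print(" ",nm,round(d["confidence"],2),x.round(1),"in tool",(R.T@(x-p0)).round(1))
    if c=="scene": u=proj(p,e)[0].astype(int); cv2.imwrite("pics/s6.png",cv2.resize(p["frame"][u[1]-65:u[1]+55,u[0]-80:u[0]+80],None,fx=5,fy=5,interpolation=3)); print(u)
    if c=="wrist": cv2.imwrite("pics/w6.png",p["frame"])
E
```

```text
time: 7.12
ee_pos: [506.8, -114.5, 227.8]
eef_rot: [[0.98, 0.199, -0.001], [0.199, -0.98, -0.001], [-0.001, 0.001, -1.0]]
wrist_force: [-0.2, -0.3, -1.7]
opening: 33.3
gripper_force: 60.0
time: 7.53
ee_pos: [480.1, -256.4, 228.2]
eef_rot: [[0.921, 0.191, 0.339], [0.181, -0.982, 0.062], [0.345, 0.004, -0.939]]
wrist_force: [0.3, 0.7, -0.8]
opening: 33.4
gripper_force: 60.2
time: 7.78
ee_pos: [483.0, -248.0, 228.5]
eef_rot: [[0.92, 0.203, 0.334], [0.191, -0.979, 0.07], [0.341, -0.0, -0.94]]
wrist_force: [0.3, 0.4, -1.7]
opening: 33.2
gripper_force: 60.3
7.7833 [ 483.  -248.   228.5] [[0.92, 0.203, 0.334], [0.191, -0.979, 0.07], [0.341, -0.0, -0.94]] [ 0.3  0.4 -1.7]
angle deg 0.11411889288535797 rotvec tool deg [-0.1   0.05 -0.  ]
tip->tile in tool mm [-13.2   0.4  83.7]
scene exp tip px [419.  217.5] tile px [415.8 249.7]
  tile_round 0.67 [ 490.6 -101.1   48.8] in tool [ -26.3 -142.3  181.6]
  tile_round 0.47 [ 534.2 -237.    41.9] in tool [-14.4  -0.3 193.2]
  meter 0.82 [ 508.7 -241.1  158.9] in tool [ 1.3 -1.5 74.4]
[418 217]
wrist exp tip px [322.  208.3] tile px [322.4 194.7]
  tile_round 0.9 [ 534.1 -241.3   46.7] in tool [-13.7   3.8 188.4]
  tile_round 0.64 [495.2 -99.9  48.8] in tool [ -21.8 -142.5  183.3]
  meter 0.6 [ 504.7 -242.   163.6] in tool [-1.  -1.5 68.6]
top exp tip px [439.4 197.4] tile px [428.8 193.2]
  tip_face 0.33 [459.7 144.8  -6.2] in tool [ -26.6 -389.3  240.1]
  tip_face 0.15 [ 531.6 -237.6   48.7] in tool [-14.6  -0.3 185.9]
  tile_round 0.56 [ 492.7 -101.4   50.4] in tool [ -23.9 -141.5  180.8]
  tile_round 0.52 [ 529.6 -240.2   50.3] in tool [-16.4   1.9 183.6]
  meter 0.77 [ 505.  -241.2  160.8] in tool [-1.5 -2.2 71.4]
```

View pics/s6.png

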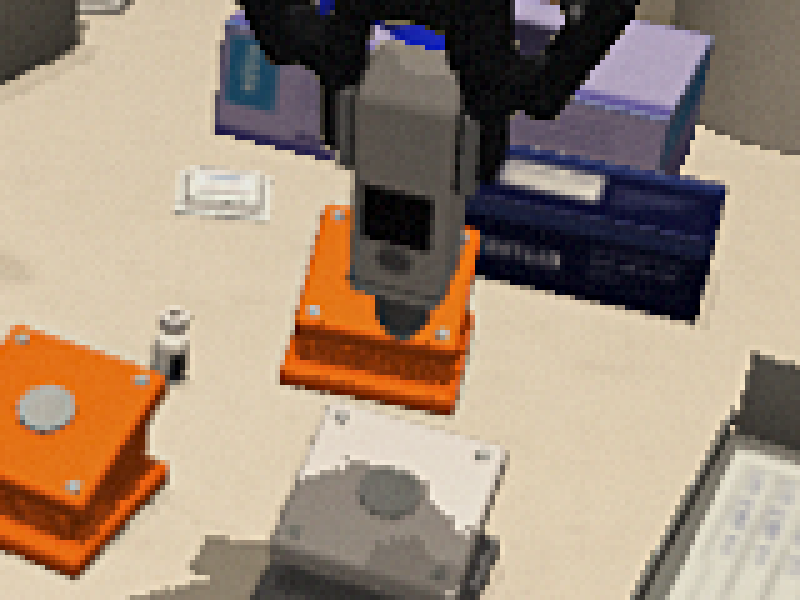

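The tip is at crop (403,335) and the tile at (391,492); both match predictions to about 1 px. I'll close to about a 14 mm gap.

```bash
python3 -m pendant '{"xyz":[[-0.006,0,0.02],[-0.013,0,0.04],[-0.013,0,0.06],[-0.013,0,0.07],[-0.013,0,0.07]],"angular":[[0,0,0],[0,0,0],[0,0,0],[0,0,0],[0,0,0]],"fingers":[0,0,0,0,0]}' 60
python3 -m pendant '{"xyz":[[0,0,0],[0,0,0],[0,0,0]],"angular":[[0,0,0],[0,0,0],[0,0,0]],"fingers":[0,0,0]}' 60 >/dev/null
python3 need.py
python3 - <<'E'
from h import *
s=status.sense(); R=np.array(s["eef_rot"]);p0=np.array(s["ee_pos"])
ims=[]
for c in ["scene","wrist"]:
    p=eyes.read_camera(c); e=p0+R@[-1.5,0,104]
    print(c,"exp tip px",proj(p,e)[0].round(1),"tile px",proj(p,[532.3,-238.2,47])[0].round(1))
    u=proj(p,e)[0].astype(int); a,b=(30,40); print(u-[40,30])
    ims.append(cv2.resize(p["frame"][u[1]-30:u[1]+30,u[0]-40:u[0]+40],None,fx=5,fy=5,interpolation=3))
cv2.imwrite("pics/s7.png",np.hstack(ims))
E
```

```text
time: 8.8
ee_pos: [493.2, -245.7, 156.0]
eef_rot: [[0.921, 0.202, 0.332], [0.189, -0.979, 0.072], [0.34, -0.003, -0.94]]
wrist_force: [0.1, -0.3, -1.4]
opening: 33.6
gripper_force: 60.2
9.05 [ 494.2 -247.1  159.3] [[0.92, 0.201, 0.337], [0.189, -0.98, 0.067], [0.343, 0.002, -0.939]] [-0.1 -0.1 -1.6]
angle deg 0.08927566038556765 rotvec tool deg [ 0.05 -0.08  0.  ]
tip->tile in tool mm [-0.3 -1.3 14.9]
scene exp tip px [416.7 245.2] tile px [415.8 249.7]
[376 215]
wrist exp tip px [321.4 207.2] tile px [319.9 201.8]
[281 177]
```

View pics/s7.png

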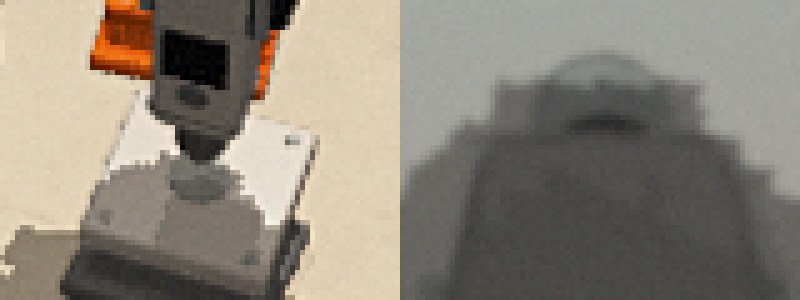

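```bash
cat > push.py <<'E'
from h import *
f=[];q=[]
for i in range(5):
    s=status.sense(); R=np.array(s["eef_rot"]); f.append(-R[:,2]@(np.array(s["wrist_force"])-[0,0,-1.57])); q.append(np.linalg.solve(R,np.array([532.3,-238.2,47])-np.array(s["ee_pos"]))-[-1.5,0,104]); eyes.read_camera("top")
print("t",s["time"],"push N",np.round(f,2),"mean",np.mean(f).round(2),"gap",np.mean(q,0).round(2))
E
python3 push.py
python3 -m pendant '{"xyz":[[0,-0.001,0.004],[0,-0.001,0.008],[0,-0.001,0.010],[0,-0.001,0.011],[0,-0.001,0.011]],"angular":[[0,0,0],[0,0,0],[0,0,0],[0,0,0],[0,0,0]],"fingers":[0,0,0,0,0]}' 60
python3 push.py
python3 -m pendant '{"xyz":[[0,0,0.001],[0,0,0.002],[0,0,0.002]],"angular":[[0,0,0],[0,0,0],[0,0,0]],"fingers":[0,0,0]}' 60 >/dev/null
python3 push.py
```

```text
t 9.35 push N [-1.55 -0.84 -0.18  0.5  -0.42] mean -0.5 gap [ 0.17 -0.93 14.51]
time: 9.82
ee_pos: [497.1, -244.6, 147.2]
eef_rot: [[0.921, 0.201, 0.334], [0.189, -0.98, 0.069], [0.342, -0.001, -0.94]]
wrist_force: [-0.5, 0.4, -1.7]
opening: 33.4
gripper_force: 60.2
t 10.0167 push N [-0.01 -0.46 -0.07  0.25 -0.04] mean -0.07 gap [0.7  0.63 2.67]
t 10.5167 push N [-0.08 -0.13  0.24  0.54 -0.3 ] mean 0.06 gap [0.67 0.55 0.8 ]
```

```bash
python3 -m pendant '{"xyz":[[0,0,0.0007],[0,0,0.0015],[0,0,0.0015]],"angular":[[0,0,0],[0,0,0],[0,0,0]],"fingers":[0,0,0]}' 60 >/dev/null
python3 push.py
python3 -m pendant '{"xyz":[[0,0,0.0007],[0,0,0.0015],[0,0,0.0015]],"angular":[[0,0,0],[0,0,0],[0,0,0]],"fingers":[0,0,0]}' 60 >/dev/null
python3 push.py
```

```text
t 11.0167 push N [2.04 0.85 1.62 1.68 1.79] mean 1.6 gap [ 0.54  0.44 -0.6 ]
t 11.5167 push N [2.66 2.09 2.67 1.8  2.28] mean 2.3 gap [ 0.55  0.43 -2.15]
```

```bash
python3 -m pendant '{"xyz":[[0,0,0.0007],[0,0,0.0014],[0,0,0.0014],[0,0,0.0014],[0,0,0.0014]],"angular":[[0,0,0],[0,0,0],[0,0,0],[0,0,0],[0,0,0]],"fingers":[0,0,0,0,0]}' 60
python3 push.py; python3 need.py
python3 - <<'E'
from h import *
s=status.sense(); R=np.array(s["eef_rot"]);p0=np.array(s["ee_pos"])
ims=[]
for c in ["scene","wrist"]:
    p=eyes.read_camera(c); u=proj(p,[532.3,-238.2,47])[0].astype(int); print(u-[40,30])
    ims.append(cv2.resize(p["frame"][u[1]-30:u[1]+30,u[0]-40:u[0]+40],None,fx=5,fy=5,interpolation=3))
    for d in eyes.spot_point(p,"meter")[:1]: print((R.T@(np.array(d["position"])-p0)).round(1))
cv2.imwrite("pics/s8.png",np.hstack(ims))
E
```

```text
time: 11.98
ee_pos: [499.4, -244.5, 141.7]
eef_rot: [[0.92, 0.201, 0.335], [0.189, -0.98, 0.069], [0.342, 0.0, -0.94]]
wrist_force: [-1.2, -0.5, 0.8]
opening: 33.8
gripper_force: 60.4
t 12.1833 push N [2.66 2.78 1.99 2.91 2.08] mean 2.49 gap [ 0.56  0.45 -3.51]
12.2333 [ 499.4 -244.5  141.7] [[0.92, 0.201, 0.335], [0.189, -0.98, 0.069], [0.342, 0.0, -0.94]] [-1.1 -0.1  1.5]
angle deg 0.039993922270479536 rotvec tool deg [-0.04 -0.   -0.  ]
tip->tile in tool mm [ 0.6  0.4 -3.5]
[375 219]
[-0.2 -0.8 71.9]
[281 178]
[-3.3 -1.9 71.8]
```

View pics/s8.png

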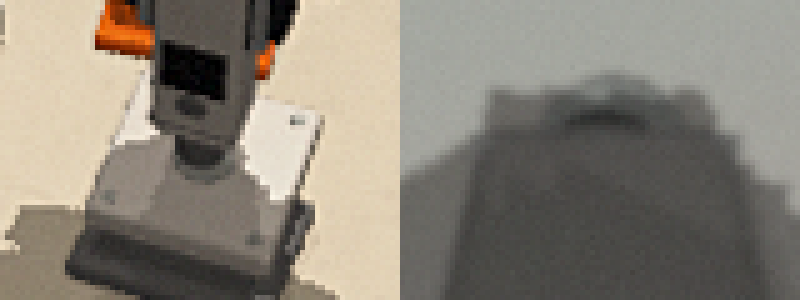

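The nose (scene crop column about 202) sits centred over the round tile (columns 170 to 240, row about 163), with the screen side facing the camera. The push is about 2.5–2.8 N, which puts the plunger 3–4 mm in, so I'm handing it in.

```bash
python3 push.py; python3 -c "
from bench import robot
print(robot.hand_in())"
```

```text
t 12.6333 push N [2.29 2.31 2.78 3.85 2.31] mean 2.71 gap [ 0.6   0.47 -3.53]
the job is handed in; nothing more can be done
None
```

I handed the job in at about 12.7 s with the meter still gripped and pressed square on the round tile. The tip was an estimated 3–4 mm in, at about 2.7 N and within about 1 mm of the tile's centre; the judged result was not reported back.

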